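Load turned collars on the dusting carriage

TASK

Slide the carriage to the loading station in the middle of its track, lift off whatever aluminium spacer sleeves the last job left on its two shafts and put them in the plywood tray. Then slide every turned wooden collar down over the shaft whose thickness suits its bore (wide bores on the thick shaft, narrow bores on the slim one), upright and fully down on the deck or on the collar below. Finally, slide the loaded carriage along the track to the end station where the black dust-extraction nozzle stands, right into its detent, let go, and do not tip over the wax jar.

Things in the scene. Friction and masses are not known exactly. Their poses are not given: they have to be found in the camera images.
- track: aluminium slide track, 100 wide, 600 long (its y), 24 high, fixed to the bench, turned up to 4 degrees. Origin: centre of its underside. Its y axis is the sliding direction. Three stations at y = -150, 0 (loading station) and +150 mm, each with a spring detent that holds the carriage within about 1 mm; dead stops 1.5 mm beyond the end ones
- carriage: plywood carriage sliding along the track's y (friction about 2 N; about 6 N more to enter or leave a detent); parked at first 45 to 115 mm to -y of the loading station. Deck 110 (x) by 230 (y), 16 thick, a 60 wide tongue reaching 97 to -x. Origin: on the deck top midway between the shafts, 50 above the bench, axes as the track's: in a station when its y in the track's frame is the station's
- thick_shaft (a point): foot of the thick steel shaft on the deck top (60 mm to -y of the carriage's origin): diameter 42, 75 high, top edge bevelled by 5 mm over the last 6 mm. Axes parallel to the track's
- slim_shaft (a point): foot of the slim steel shaft on the deck top (60 mm to +y of the carriage's origin): diameter 23, 75 high, top edge bevelled by 5 mm over the last 6 mm. Axes parallel to the track's
- handle (a point): middle of the thick part of the carriage's upright wooden knob, on the tongue 80 mm in front (-x) of the carriage's origin: diameter 26 here, standing 50 above the deck; this point is 37 mm above the deck, 13 below the knob's top. Can be pinched from above or pushed sideways
- nozzle: black flared dust-extraction nozzle on a steel foot with a grey hose, 170 high, 120 wide, fixed behind (+x of) the track, facing it. Origin: centre of the foot's underside, beside one of the two end stations (same y along the track as the station); which end varies. A wooden tool block with three handles stands at the other end
- tray: plywood tray fixed on the bench, 170 (x) by 220 (y) mm outside, 45 high, walls and floor 6 mm. Origin: centre of its underside
- wide_collar0: turned limewood collar, a plain ring: outside diameter 68, bore 45, 44 high, 60 g; at first standing flat on the bench. Origin: centre of its lower face, z along the bore. Either way up will do. Two fit on a shaft, one on the other. May be absent
- wide_collar1: a second such wide-bore collar (68 outside, bore 45, 44 high). May be absent
- narrow_collar0: turned limewood collar, a plain ring: outside diameter 54, bore 26, 44 high, 50 g; at first standing flat on the bench. Origin: centre of its lower face, z along the bore. Either way up will do. May be absent
- narrow_collar1: a second such narrow-bore collar (54 outside, bore 26, 44 high). May be absent
- wide_spacer: aluminium spacer sleeve left on the thick shaft: outside diameter 64, bore 45, 40 high, 160 g. Origin: centre of its lower face, z along the bore. May be absent
- narrow_spacer: aluminium spacer sleeve left on the slim shaft: outside diameter 46, bore 26, 40 high, 110 g. Origin: centre of its lower face, z along the bore. May be absent
- wax_jar: bystander: glass jar with a brass cap, 76 across, 90 high, standing on the bench. Origin: centre of its underside
Mind the look-alikes: they are no part of the job. What is shaped like the narrow_collar0 but purple or turquoise is not meant. What is shaped like the narrow_spacer but blue is not meant.

How it is judged:
On the way, in this order (a step that is already met when the one before it is completed fails the run):
1. the carriage stands in the middle loading station (y of carriage in the frame of track between -0.005 and 0.005 m and linear speed of carriage below 0.01 m/s), for 0.2 s.
2. every spacer sleeve that was on a shaft lies in the tray, let go (x of wide_spacer in the frame of tray between -0.079 and 0.079 m and y of wide_spacer in the frame of tray between -0.104 and 0.104 m and z of each of wide_spacer, narrow_spacer in the frame of tray below 0.06 m and contact force between each of wide_spacer, narrow_spacer and the fingers below 0.2 N and linear speed of each of wide_spacer, narrow_spacer below 0.05 m/s and x of narrow_spacer in the frame of tray between -0.079 and 0.079 m and y of narrow_spacer in the frame of tray between -0.104 and 0.104 m), for 0.2 s.
3. with the carriage in the loading station, every collar sits fully down on its shaft (all of step 1 and ((horizontal distance between wide_collar0 and thick_shaft below 0.005 m and z of wide_collar0 in the frame of thick_shaft below 0.049 m and angle between wide_collar0's own z axis and vertical below 0.12 rad) or (horizontal distance between wide_collar0 and thick_shaft below 0.005 m and z of wide_collar0 in the frame of thick_shaft below 0.093 m and angle between wide_collar0's own z axis and vertical above 3.02 rad)) and ((horizontal distance between wide_collar1 and thick_shaft below 0.005 m and z of wide_collar1 in the frame of thick_shaft below 0.049 m and angle between wide_collar1's own z axis and vertical below 0.12 rad) or (horizontal distance between wide_collar1 and thick_shaft below 0.005 m and z of wide_collar1 in the frame of thick_shaft below 0.093 m and angle between wide_collar1's own z axis and vertical above 3.02 rad)) and ((horizontal distance between narrow_collar0 and slim_shaft below 0.005 m and z of narrow_collar0 in the frame of slim_shaft below 0.049 m and angle between narrow_collar0's own z axis and vertical below 0.12 rad) or (horizontal distance between narrow_collar0 and slim_shaft below 0.005 m and z of narrow_collar0 in the frame of slim_shaft below 0.093 m and angle between narrow_collar0's own z axis and vertical above 3.02 rad)) and ((horizontal distance between narrow_collar1 and slim_shaft below 0.005 m and z of narrow_collar1 in the frame of slim_shaft below 0.049 m and angle between narrow_collar1's own z axis and vertical below 0.12 rad) or (horizontal distance between narrow_collar1 and slim_shaft below 0.005 m and z of narrow_collar1 in the frame of slim_shaft below 0.093 m and angle between narrow_collar1's own z axis and vertical above 3.02 rad))), for 0.2 s.
At the end, for the whole second after the job is handed in: The carriage rests in the end station beside the nozzle (within 6 mm along the track); every collar present is on its own shaft, within 5 mm of its axis, upright (within 0.12 rad, either way up) and down on the deck or on the collar below within 5 mm; every spacer present lies in the tray, let go (all of step 2 and y of carriage in the frame of nozzle between -0.006 and 0.006 m and linear speed of carriage below 0.01 m/s and ((horizontal distance between wide_collar0 and thick_shaft below 0.005 m and z of wide_collar0 in the frame of thick_shaft below 0.049 m and angle between wide_collar0's own z axis and vertical below 0.12 rad) or (horizontal distance between wide_collar0 and thick_shaft below 0.005 m and z of wide_collar0 in the frame of thick_shaft below 0.093 m and angle between wide_collar0's own z axis and vertical above 3.02 rad)) and ((horizontal distance between wide_collar1 and thick_shaft below 0.005 m and z of wide_collar1 in the frame of thick_shaft below 0.049 m and angle between wide_collar1's own z axis and vertical below 0.12 rad) or (horizontal distance between wide_collar1 and thick_shaft below 0.005 m and z of wide_collar1 in the frame of thick_shaft below 0.093 m and angle between wide_collar1's own z axis and vertical above 3.02 rad)) and ((horizontal distance between narrow_collar0 and slim_shaft below 0.005 m and z of narrow_collar0 in the frame of slim_shaft below 0.049 m and angle between narrow_collar0's own z axis and vertical below 0.12 rad) or (horizontal distance between narrow_collar0 and slim_shaft below 0.005 m and z of narrow_collar0 in the frame of slim_shaft below 0.093 m and angle between narrow_collar0's own z axis and vertical above 3.02 rad)) and ((horizontal distance between narrow_collar1 and slim_shaft below 0.005 m and z of narrow_collar1 in the frame of slim_shaft below 0.049 m and angle between narrow_collar1's own z axis and vertical below 0.12 rad) or (horizontal distance between narrow_collar1 and slim_shaft below 0.005 m and z of narrow_collar1 in the frame of slim_shaft below 0.093 m and angle between narrow_collar1's own z axis and vertical above 3.02 rad))); the robot touches nothing.
It fails at once if the wax jar is tipped over (angle between wax_jar's own z axis and vertical above 0.5 rad).
Of wide_collar0, wide_collar1, narrow_collar0, narrow_collar1 only 3 to 4 are there at a start; the rules pass over those that are not, and their reading is None.
Of wide_spacer, narrow_spacer only 1 to 2 are there at a start; the rules pass over those that are not, and their reading is None.
At some moment in a run one of wide_collar0, wide_collar1, narrow_collar0, narrow_collar1 may be knocked a few centimetres aside while the robot is not near it.
Once in a run the grip may slacken for a moment while it holds something.
It also fails if it takes over 210 s, if anything falls off the work surface, if the arm or the gripper's body presses on something with over 40 N, if the wrist force passes 120 N, or if a joint passes its speed limit or range.

ROBOT

A 6-joint arm with a two-finger parallel gripper is mounted at the origin on the work surface. World frame = base frame: x ahead of the robot, y to its left, z up, the work surface at z = 0. Lengths are in m, angles in rad, forces in N, time in s.
With the tool pointing down it reaches from about 0.325 to 0.875 m from the base axis. Payload 4.4 kg.
Tool frame: the origin (TCP) lies at the very end of the fingers, on their centre line; the grasp point (between the pads) lies pinch_z behind it (pinch_z is the distance from the TCP to the grasp point, in m); z points along the fingers, y is the line along which they close (so a half turn about z gives the same grasp; the last joint's range is limited). The gripper opens to 85 mm and grips with 20 to 120 N. Pads are 22 mm wide; open, the fingers measure 114 mm over their backs; the gripper's body (76 mm by 85 mm) begins 54 mm behind the grasp point. The pads swing forward as they close: fully open they stand 13 mm farther back than shut.
Start: joints at [1.01, 0.207, 1.542, -0, 1.393, -0.15], TCP at [0.229, 0.527, 0.231] pointing down, gripper open.
Joint ranges: [-2.73, 2.73], [-0.86, 2.22], [0.23, 2.46], [-1.11, 4.25], [0.08, 2.63], [-2.82, 2.82]. Speed limits (rad/s): [2.79, 2.79, 3.14, 3.14, 3.14, 3.14].

INTERFACE

Orientations are given as [roll, pitch, yaw] about the fixed x, y, z axes, in that order (R = Rz(yaw) Ry(pitch) Rx(roll)).
In Python, from plant import get_obs, grab_frame, close_job, pinch_z gives the robot as it stands.
- The arm moves only by the shell command python3 -m jog 'ROWS' [FORCE]. ROWS is JSON, a list of rows, each an object of numbers: "tx", "ty", "tz": the shift along the world's x, y, z in mm; "ax", "ay", "az": the turn, a rotation vector about the world's x, y, z in degrees; "grip": the opening, from 0 (shut) to 1 (fully open). A call has 1 to 20 rows; each row shifts and turns the commanded pose from where the row before left it; what a row does not reach is not made up. A row lasts 1/12 s, in which the tool goes at most 41.7 mm and 7.16 degrees, less where a joint would pass 70% of its speed; a pose out of reach is approached as far as the arm can. A call is refused whole if a number of a shift passes 41.7 or a number of a turn 7.16, either way. A call with a gripper value outside its range is refused whole. The fingers move at their own pace and stop on an object; FORCE is the grip in N (left out, the last holds). Time passes only in rows, so rows that do not move let the fingers close. It gives the time, the measured TCP pose, the force, the opening and the grip force at its end, in the units of the state.
- get_obs(): the state, without advancing time (a new reading comes with each control period).
- grab_frame(name): name is "scene" or "top" or "wrist"; returns a dict with "pixels" (480x640x3 uint8, red, green, blue), "intrinsics" (3x3 intrinsics, pixels), "extrinsics" (4x4, takes a point from camera to world coordinates). Camera axes: x right, y down, z forward; pixel columns grow to the right and rows downward; lengths in m; the calibration is good to about 2 mm. A picture is of the moment at which its call begins. There is no depth.
- close_job(): hands the job in; it is judged then, once.
The state is a dict: "time_s": time; "joint_positions": joint angles; "joint_velocities": joint speeds; "joint_torque": joint torques, N m; "eef_pos": TCP position; "ee_rot": TCP orientation; "wrist_force": force on the tool from outside, world axes, zero at the start; "moment": the same for the moment, N m; "width": finger opening in m; "finger_force": force on a finger pad.
Only numpy, scipy, OpenCV 4.12 (cv2) and the standard library are available. Lean on these libraries where they do the work, as an engineer would, in place of code of your own. Each camera call takes 0.05 s, during which the arm holds its last target. There are 200 camera calls.

## Working session

There is one attempt and no reset: what is moved stays moved. The work goes in short steps, Python scripts to look and compute and a shell command to move; the robot and the scene stay as the last step left them, time stands still between calls to the robot, and variables do not carry over. Pictures are saved under pics/ and viewed, at most 14 in all, crops included, and the job is handed in when it is done.

```bash
ls; mkdir -p pics
cat > h.py <<'E'
import numpy as np, cv2
from plant import get_obs, grab_frame, close_job, pinch_z
def shot(n,f):
    d=grab_frame(n); cv2.imwrite('pics/'+f+'.png',d['pixels'][:,:,::-1]); np.savez('pics/'+f+'.npz',**d); return d
def load(f): return dict(np.load('pics/'+f+'.npz'))
def ray(d,u,v,z):
    K,T=d['intrinsics'],d['extrinsics']; r=T[:3,:3]@np.linalg.solve(K,[u,v,1.]); o=T[:3,3]
    return o+r*(z-o[2])/r[2]
def proj(d,p):
    T=np.linalg.inv(d['extrinsics']); q=d['intrinsics']@(T[:3,:3]@np.array(p)+T[:3,3]); return q[:2]/q[2]
E
python3 - <<'E'
from h import *
for n in ('top','scene'):
    d=shot(n,n+'0'); print(d['intrinsics'].round(1).tolist(),d['extrinsics'].round(3).tolist())
o=get_obs(); print(pinch_z,o)
E
```

```text
pics
[[563.3, 0.0, 315.8], [0.0, 563.3, 231.6], [0.0, 0.0, 1.0]] [[-0.004, -0.992, 0.124, 0.357], [-1.0, 0.006, 0.015, -0.057], [-0.015, -0.124, -0.992, 1.343], [0.0, 0.0, 0.0, 1.0]]
[[491.7, 0.0, 327.4], [0.0, 491.7, 230.5], [0.0, 0.0, 1.0]] [[0.738, 0.383, -0.556, 1.073], [0.674, -0.443, 0.591, -0.643], [-0.02, -0.811, -0.585, 0.674], [0.0, 0.0, 0.0, 1.0]]
0.0187 {'time_s': 0.1, 'joint_positions': array([ 1.01048778e+00,  2.07377739e-01,  1.54285475e+00,  2.72290528e-05,
        1.39353576e+00, -1.50527343e-01]), 'joint_velocities': array([-0.00125151, -0.00201075, -0.00267076, -0.00108458, -0.00065394,
       -0.00081111]), 'joint_torque': array([-1.64205238e-03, -3.84092867e+01, -2.92550951e+01, -2.10980238e-04,
        4.87875048e-03, -1.09412153e-05]), 'eef_pos': array([0.2287182 , 0.52677562, 0.23019681]), 'ee_rot': array([-3.13944568e+00, -3.52739480e-04,  2.73180624e+00]), 'wrist_force': array([-0.1936977 , -0.01596505,  1.09817407]), 'moment': array([-0.0086439 ,  0.00330304,  0.00345164]), 'finger_force': 0.0, 'width': 0.08528583535913808}
```

View pics/top0.png

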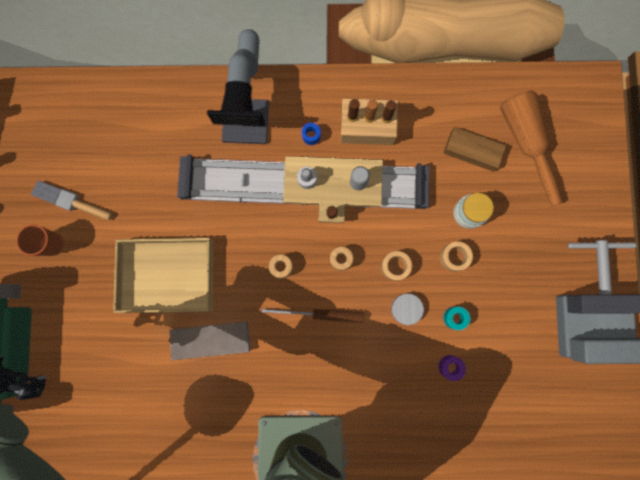

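View pics/scene0.png

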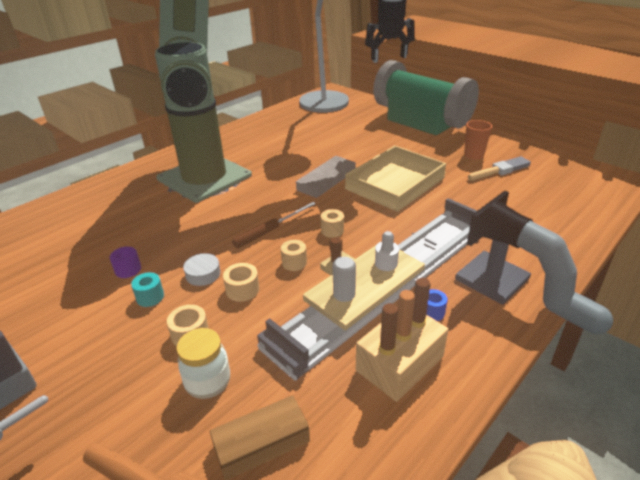

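The top view shows the carriage with the thick shaft at (359,178), the slim shaft at (306,177) and the knob at (331,211). Narrow wooden collars are at (280,266) and (342,258), wide ones at (397,265) and (458,256). The tray is at (163,275), the jar at (475,208) and the nozzle at the +y end (245,120). The look-alikes are blue (311,133), turquoise (458,318) and purple (452,368). Next I'll enlarge the shafts to see which spacers are present, and get contours.

Run:
```python
from h import *
a=load('top0');b=load('scene0')
A=a['pixels'][140:230,270:430,::-1];B=b['pixels'][215:345,265:465,::-1]
A=cv2.resize(A,(800,450),interpolation=cv2.INTER_CUBIC);
C=a['pixels'][235:295,260:480,::-1]
C=cv2.resize(C,(550,150),interpolation=cv2.INTER_CUBIC)
B=cv2.resize(B,(230,150),interpolation=cv2.INTER_CUBIC)
cv2.imwrite('pics/c1.png',np.vstack([A,np.hstack([C,B,np.zeros((150,20,3),np.uint8)])]))
d=a;im=d['pixels'];hsv=cv2.cvtColor(im,cv2.COLOR_RGB2HSV)
for u,v in[(280,258),(342,250),(397,254),(458,245),(300,200),(160,290),(200,350),(331,218)]:print(u,v,im[v,u],hsv[v,u])
m=((hsv[:,:,0]>10)&(hsv[:,:,0]<24)&(hsv[:,:,2]>150)&(hsv[:,:,1]<165)).astype(np.uint8)
for lo,nm in((m,'wood'),):
  n,l,s,c=cv2.connectedComponentsWithStats(lo)
  for i in range(1,n):
    if s[i,4]>60 and s[i,1]>60: print(nm,s[i],c[i].round(1))
```

```text
280 258 [222 171 113] [ 16 125 222]
342 250 [215 164 109] [ 16 126 215]
397 254 [214 164 107] [ 16 128 214]
458 245 [214 163 109] [ 15 125 214]
300 200 [207 170 113] [ 18 116 207]
160 290 [211 174 115] [ 18 116 211]
200 350 [136 120 113] [  9  43 136]
331 218 [98 76 49] [ 17 128  98]
wood [622  73   6  16  67] [623.9  79.8]
wood [ 339   97   58   47 1094] [363.7 124.5]
wood [374  97  15   9  65] [381.6 100.7]
wood [358  98  15  11 104] [364.  101.9]
wood [ 254  155  162   69 3937] [328.7 184.2]
wood [452 193  31  37 226] [462.2 212.4]
wood [ 68 199  41  22 284] [ 90.2 210.2]
wood [ 112  238   97   76 4963] [166.7 271.3]
wood [438 240  35  33 615] [455.4 256.4]
wood [329 246  24  26 384] [340.2 258.3]
wood [380 249  32  33 555] [395.4 265.6]
wood [267 254  25  24 354] [279.1 265.1]
wood [402 294  15  20  72] [408.8 302. ]
wood [388 297  33  30 216] [400.3 313.7]
wood [169 343  69  25 174] [199.2 357.5]
wood [279 409  44   6 144] [299.3 411.7]
wood [251 460   8  20  87] [254.7 470. ]
```

View pics/c1.png

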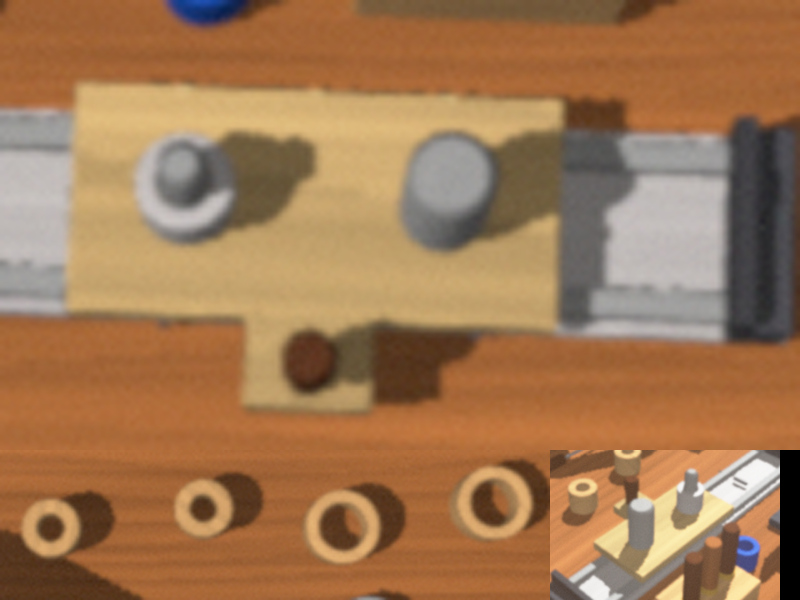

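The crop shows a bare thick shaft (top at about (360,174)). The slim shaft has an aluminium sleeve around it, so only narrow_spacer is present. All four collars are present. They are natural wood, so they match the description, unlike the purple, turquoise and blue look-alikes. Now I'll turn these into positions.

Run:
```python
from h import *
a=load('top0');b=load('scene0')
im=a['pixels'];hsv=cv2.cvtColor(im,cv2.COLOR_RGB2HSV)
m=((hsv[:,:,0]>10)&(hsv[:,:,0]<24)&(hsv[:,:,2]>195)&(hsv[:,:,1]<150)).astype(np.uint8)
for nm,u,v in(('n0',280,265),('n1',342,258),('w0',397,265),('w1',458,256)):
  w=np.zeros_like(m);w[v-22:v+23,u-22:u+23]=m[v-22:v+23,u-22:u+23]
  cs,_=cv2.findContours(w,cv2.RETR_EXTERNAL,cv2.CHAIN_APPROX_NONE);c=max(cs,key=cv2.contourArea)
  (x,y),r=cv2.minEnclosingCircle(c); p=ray(a,x,y,.044); e=ray(a,x+r+.5,y,.044)
  print(nm,round(x,1),round(y,1),'diam',2*np.linalg.norm(p-e).round(4),p.round(4),'scene px',proj(b,p).round(0))
for nm,u,v,z in(('thick',360.4,174,.125),('slim',306.6,174,.125),('slimspacerTop',306.5,177.3,.09),('knob',331.5,211.5,.1),('tray1',116,241,.045),('tray2',210,236,.045),('tray3',212,307,.045),('tray4',117,312,.045),('jarcap',478,207,.09),('deckTL',285,157,.05),('deckTR',383,159.5,.05),('trackL',186,178,.04),('trackR',422,186,.04),('nozzlefoot',246,121,.01)):
  p=ray(a,u,v,z);print(nm,p.round(4),'scene px',proj(b,p).round(0))
```

```text
n0 279.5 265.6 diam 0.052 [0.4408 0.0469 0.044 ] scene px [332. 215.]
n1 340.5 257.9 diam 0.0528 [ 0.4577 -0.0941  0.044 ] scene px [293. 246.]
w0 396.4 265.4 diam 0.0674 [ 0.4397 -0.2227  0.044 ] scene px [240. 272.]
w1 457.1 255.7 diam 0.068 [ 0.4613 -0.3627  0.044 ] scene px [187. 316.]
thick [ 0.6366 -0.1374  0.125 ] scene px [344. 261.]
slim [ 0.6375 -0.0187  0.125 ] scene px [386. 232.]
slimspacerTop [ 0.6379 -0.0174  0.09  ] scene px [385. 246.]
knob [ 0.5573 -0.0734  0.1   ] scene px [335. 239.]
tray1 [0.5    0.4285 0.045 ] scene px [444. 162.]
tray2 [0.5104 0.209  0.045 ] scene px [399. 196.]
tray3 [0.3465 0.2012 0.045 ] scene px [345. 176.]
tray4 [0.3361 0.4196 0.045 ] scene px [392. 146.]
jarcap [ 0.567  -0.4024  0.09  ] scene px [199. 342.]
deckTL [0.6961 0.0344 0.05  ] scene px [424. 262.]
deckTR [ 0.6882 -0.1959  0.05  ] scene px [345. 324.]
trackL [0.6496 0.2697 0.04  ] scene px [463. 208.]
trackR [ 0.6262 -0.2872  0.04  ] scene px [282. 340.]
nozzlefoot [0.7978 0.1331 0.01  ] scene px [491. 274.]
```

```bash
python3 -m jog '[{"tx":18,"ty":-33,"az":7.1},{"tx":18,"ty":-33,"az":7.1},{"tx":18,"ty":-33,"az":7.1},{"tx":18,"ty":-33},{"tx":18,"ty":-33},{"tx":18,"ty":-33},{"tx":18,"ty":-33},{"tx":18,"ty":-33},{"tx":18,"ty":-33},{"tx":18,"ty":-33},{"tx":18,"ty":-33},{"tx":18,"ty":-33},{"tx":18,"ty":-33},{"tx":18,"ty":-33},{"tx":18,"ty":-33},{"tx":18,"ty":-33},{"tx":18,"ty":-33},{"tx":18,"ty":-33},{"tx":4,"ty":-7},{"grip":1}]' 40
```

```text
invalid input at $[0]: expected keys tx, ty, tz, ax, ay, az, grip
```

```bash
python3 -m jog '[{"tx":20,"ty":-36,"tz":0,"ax":0,"ay":0,"az":7.1,"grip":1},{"tx":20,"ty":-36,"tz":0,"ax":0,"ay":0,"az":7.1,"grip":1},{"tx":20,"ty":-36,"tz":0,"ax":0,"ay":0,"az":7.1,"grip":1},{"tx":20,"ty":-36,"tz":0,"ax":0,"ay":0,"az":0,"grip":1},{"tx":20,"ty":-36,"tz":0,"ax":0,"ay":0,"az":0,"grip":1},{"tx":20,"ty":-36,"tz":0,"ax":0,"ay":0,"az":0,"grip":1},{"tx":20,"ty":-36,"tz":0,"ax":0,"ay":0,"az":0,"grip":1},{"tx":20,"ty":-36,"tz":0,"ax":0,"ay":0,"az":0,"grip":1},{"tx":20,"ty":-36,"tz":0,"ax":0,"ay":0,"az":0,"grip":1},{"tx":20,"ty":-36,"tz":0,"ax":0,"ay":0,"az":0,"grip":1},{"tx":20,"ty":-36,"tz":0,"ax":0,"ay":0,"az":0,"grip":1},{"tx":20,"ty":-36,"tz":0,"ax":0,"ay":0,"az":0,"grip":1},{"tx":20,"ty":-36,"tz":0,"ax":0,"ay":0,"az":0,"grip":1},{"tx":20,"ty":-36,"tz":0,"ax":0,"ay":0,"az":0,"grip":1},{"tx":20,"ty":-36,"tz":0,"ax":0,"ay":0,"az":0,"grip":1},{"tx":20,"ty":-36,"tz":0,"ax":0,"ay":0,"az":0,"grip":1},{"tx":8,"ty":-25,"tz":0,"ax":0,"ay":0,"az":0,"grip":1},{"tx":0,"ty":0,"tz":0,"ax":0,"ay":0,"az":0,"grip":1}]' 40
```

```text
time_s: 1.6
eef_pos: [0.5552, -0.0724, 0.2307]
ee_rot: [-3.139, 0.0, 3.076]
wrist_force: [0.2, 0.6, -0.8]
width: 0.0852
finger_force: 0.0
```

```bash
python3 -m jog '[{"tx":1,"ty":-1,"tz":-40,"ax":0,"ay":0,"az":1.5,"grip":1},{"tx":1,"ty":0,"tz":-40,"ax":0,"ay":0,"az":0,"grip":1},{"tx":0,"ty":0,"tz":-40,"ax":0,"ay":0,"az":0,"grip":1},{"tx":0,"ty":0,"tz":-30,"ax":0,"ay":0,"az":0,"grip":1},{"tx":0,"ty":0,"tz":-10,"ax":0,"ay":0,"az":0,"grip":1},{"tx":0,"ty":0,"tz":0,"ax":0,"ay":0,"az":0,"grip":0},{"tx":0,"ty":0,"tz":0,"ax":0,"ay":0,"az":0,"grip":0},{"tx":0,"ty":0,"tz":0,"ax":0,"ay":0,"az":0,"grip":0},{"tx":0,"ty":0,"tz":0,"ax":0,"ay":0,"az":0,"grip":0},{"tx":0,"ty":0,"tz":0,"ax":0,"ay":0,"az":0,"grip":0},{"tx":0,"ty":0,"tz":0,"ax":0,"ay":0,"az":0,"grip":0},{"tx":0,"ty":0,"tz":0,"ax":0,"ay":0,"az":0,"grip":0}]' 40
```

```text
time_s: 2.6
eef_pos: [0.5584, -0.0691, 0.0746]
ee_rot: [-3.14, 0.006, 3.108]
wrist_force: [-0.6, -0.9, 6.4]
width: 0.0245
finger_force: 39.0
```

```bash
python3 -m jog '[{"tx":0.5,"ty":12,"tz":0,"ax":0,"ay":0,"az":0,"grip":0},{"tx":0.5,"ty":12,"tz":0,"ax":0,"ay":0,"az":0,"grip":0},{"tx":0.5,"ty":12,"tz":0,"ax":0,"ay":0,"az":0,"grip":0},{"tx":0.4,"ty":12,"tz":0,"ax":0,"ay":0,"az":0,"grip":0},{"tx":0.4,"ty":8,"tz":0,"ax":0,"ay":0,"az":0,"grip":0},{"tx":0,"ty":0,"tz":0,"ax":0,"ay":0,"az":0,"grip":0},{"tx":0,"ty":0,"tz":0,"ax":0,"ay":0,"az":0,"grip":0}]' 40
python3 - <<'E'
from h import *
shot('top','top1')
d=load('top1');cv2.imwrite('pics/c2.png',cv2.resize(d['pixels'][95:225,170:440,::-1],(800,385),interpolation=cv2.INTER_CUBIC))
E
```

```text
time_s: 3.18
eef_pos: [0.5612, -0.0114, 0.0746]
ee_rot: [3.141, 0.007, 3.108]
wrist_force: [1.2, 2.4, 6.9]
width: 0.0241
finger_force: 39.8
```

View pics/c2.png

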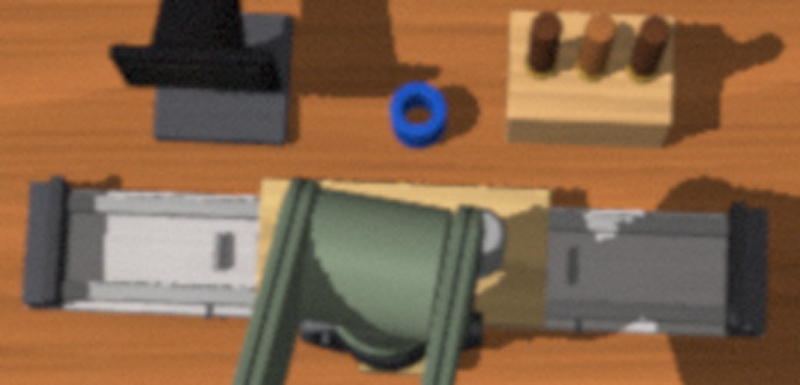

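The crop shows the deck from 260 to 548, with the track ends and slots symmetric about 398 (the deck centre is at 404). The carriage is about 5 mm short of the middle.

```bash
for i in 1 2 3; do python3 -m jog '[{"tx":0,"ty":2,"tz":0,"ax":0,"ay":0,"az":0,"grip":0},{"tx":0,"ty":0,"tz":0,"ax":0,"ay":0,"az":0,"grip":0}]' 40 | egrep 'eef|wrist_f'; done
```

```text
eef_pos: [0.5612, -0.0107, 0.0746]
wrist_force: [0.4, -0.5, 5.2]
eef_pos: [0.5613, -0.0088, 0.0746]
wrist_force: [-0.3, 0.1, 5.3]
eef_pos: [0.5614, -0.0063, 0.0746]
wrist_force: [0.2, 2.1, 5.6]
```

```bash
for i in 1 2; do python3 -m jog '[{"tx":0,"ty":1,"tz":0,"ax":0,"ay":0,"az":0,"grip":0},{"tx":0,"ty":0,"tz":0,"ax":0,"ay":0,"az":0,"grip":0},{"tx":0,"ty":0,"tz":0,"ax":0,"ay":0,"az":0,"grip":0}]' 40 | egrep 'eef|wrist_f'; done; python3 -m jog '[{"tx":0,"ty":0,"tz":0,"ax":0,"ay":0,"az":0,"grip":0.6},{"tx":0,"ty":0,"tz":0,"ax":0,"ay":0,"az":0,"grip":0.6},{"tx":0,"ty":0,"tz":20,"ax":0,"ay":0,"az":0,"grip":0.6},{"tx":-10,"ty":0,"tz":30,"ax":0,"ay":0,"az":0,"grip":0.6},{"tx":-20,"ty":20,"tz":35,"ax":0,"ay":0,"az":0,"grip":0.6},{"tx":-10,"ty":38,"tz":10,"ax":0,"ay":0,"az":0,"grip":0.6},{"tx":-10,"ty":38,"tz":10,"ax":0,"ay":0,"az":0,"grip":0.6},{"tx":-10,"ty":38,"tz":0,"ax":0,"ay":0,"az":0,"grip":0.6},{"tx":-10,"ty":38,"tz":0,"ax":0,"ay":0,"az":0,"grip":0.6},{"tx":-10,"ty":38,"tz":0,"ax":0,"ay":0,"az":0,"grip":0.6},{"tx":0,"ty":0,"tz":0,"ax":0,"ay":0,"az":0,"grip":0.6}]'
python3 - <<'E'
from h import *
shot('top','top2');shot('wrist','wr2')
d=load('top2');cv2.imwrite('pics/c3.png',cv2.resize(d['pixels'][110:290,170:480,::-1],(800,465),interpolation=cv2.INTER_CUBIC))
E
```

```text
eef_pos: [0.5615, -0.0056, 0.0746]
wrist_force: [1.5, -0.5, 5.8]
eef_pos: [0.5615, -0.0049, 0.0746]
wrist_force: [1.3, -1.2, 5.4]
time_s: 5.15
eef_pos: [0.4766, 0.2104, 0.1737]
ee_rot: [3.138, -0.002, 3.115]
wrist_force: [-0.5, -0.9, -0.2]
width: 0.0515
finger_force: 0.0
```

View pics/c3.png

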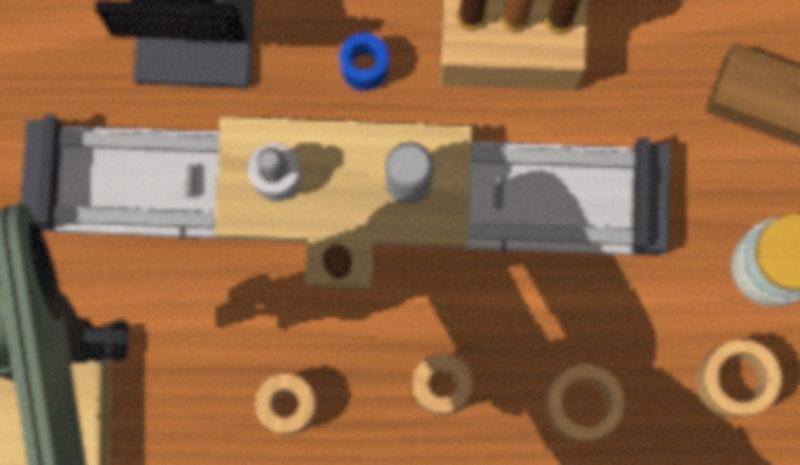

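The carriage now sits at the middle: deck 219–471 (centre 345), station ticks on the track's front edge at 182 and 503. Next I'll check by rays and locate the shafts.

Run:
```python
from h import *
a=load('top2');s=310/800
P=lambda u,v,z:ray(a,170+u*s,110+v*s,z).round(4)
L=P(219,180,.05);R=P(471,186,.05);print('deck mid',(L+R)/2,R-L)
L=P(182,233,.022);R=P(503,245,.022);print('ticks mid',(L+R)/2,L-R)
print('slim',P(271,160,.125),'thick',P(409,160,.125),'spacertop',P(274,169,.09),'knob',P(338,260,.1))
# robust: edges from pixels
g=cv2.cvtColor(a['pixels'],cv2.COLOR_RGB2GRAY)
hs=cv2.cvtColor(a['pixels'],cv2.COLOR_RGB2HSV)
w=(hs[:,:,1]<60)&(hs[:,:,2]>60)
x0=np.zeros(w.shape,np.uint8);x0[155:190,262:345]=w[155:190,262:345]
n,l,st,c=cv2.connectedComponentsWithStats(x0)
for i in range(1,n):
  if st[i,4]>50: print(st[i],c[i])
```

```text
deck mid [ 0.63835 -0.00935  0.05   ] [-0.0073 -0.2287  0.    ]
ticks mid [ 0.59185 -0.0058   0.022  ] [0.0133 0.2962 0.    ]
slim [0.6426 0.0511 0.125 ] thick [ 0.6416 -0.0671  0.125 ] spacertop [0.6427 0.0515 0.09  ] knob [ 0.5595 -0.0052  0.1   ]
[266 165  21  23 359] [276.07799443 175.95543175]
[320 166  18  23 349] [328.252149   176.77936963]
```

```bash
python3 -m jog '[{"tx":28,"ty":-26.5,"tz":0,"ax":0,"ay":0,"az":0,"grip":1},{"tx":28,"ty":-26.5,"tz":0,"ax":0,"ay":0,"az":0,"grip":1},{"tx":28,"ty":-26.5,"tz":0,"ax":0,"ay":0,"az":0,"grip":1},{"tx":28,"ty":-26.5,"tz":0,"ax":0,"ay":0,"az":0,"grip":1},{"tx":28,"ty":-26.5,"tz":0,"ax":0,"ay":0,"az":0,"grip":1},{"tx":26,"ty":-26,"tz":0,"ax":0,"ay":0,"az":0,"grip":1},{"tx":0,"ty":0,"tz":0,"ax":0,"ay":0,"az":0,"grip":1},{"tx":0,"ty":0,"tz":0,"ax":0,"ay":0,"az":0,"grip":1}]'; python3 -c "
from h import *
shot('wrist','wr3');d=load('wr3')
print(proj(d,[.643,.052,.125]),proj(d,[.643,.052,.09]))"
```

```text
time_s: 5.92
eef_pos: [0.6464, 0.042, 0.1729]
ee_rot: [-3.142, -0.001, 3.102]
wrist_force: [0.8, 0.2, 0.6]
width: 0.0853
finger_force: 0.0
[335.60435114 266.65360801] [333.10687956 247.58368653]
```

View pics/wr3.png

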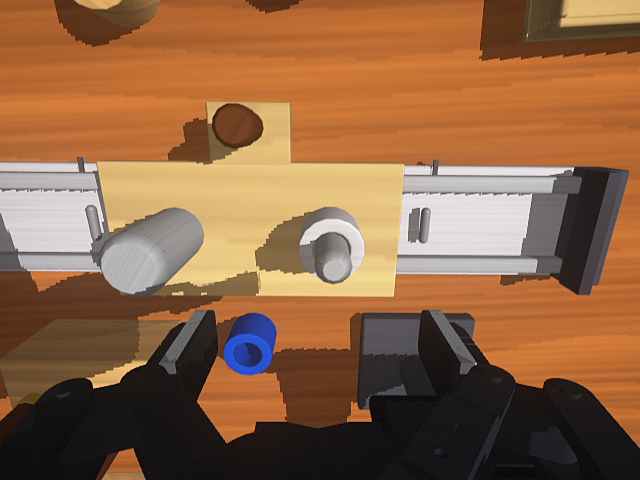

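The wrist view has the slim shaft top at (335,268) with the sleeve around it. The predicted position was (336,267), so the two agree.

```bash
python3 -m jog '[{"tx":-3.4,"ty":10,"tz":0,"ax":0,"ay":0,"az":0,"grip":1},{"tx":0,"ty":0,"tz":-35,"ax":0,"ay":0,"az":0,"grip":1},{"tx":0,"ty":0,"tz":-35,"ax":0,"ay":0,"az":0,"grip":1},{"tx":0,"ty":0,"tz":-30,"ax":0,"ay":0,"az":0,"grip":1},{"tx":0,"ty":0,"tz":-14,"ax":0,"ay":0,"az":0,"grip":1},{"tx":0,"ty":0,"tz":0,"ax":0,"ay":0,"az":0,"grip":0},{"tx":0,"ty":0,"tz":0,"ax":0,"ay":0,"az":0,"grip":0},{"tx":0,"ty":0,"tz":0,"ax":0,"ay":0,"az":0,"grip":0},{"tx":0,"ty":0,"tz":0,"ax":0,"ay":0,"az":0,"grip":0},{"tx":0,"ty":0,"tz":0,"ax":0,"ay":0,"az":0,"grip":0},{"tx":0,"ty":0,"tz":0,"ax":0,"ay":0,"az":0,"grip":0}]' 50
```

```text
time_s: 6.88
eef_pos: [0.644, 0.0541, 0.0635]
ee_rot: [-3.139, 0.004, 3.108]
wrist_force: [-3.4, -3.2, 4.6]
width: 0.045
finger_force: 51.1
```

```bash
python3 -m jog '[{"tx":0,"ty":0,"tz":15,"ax":0,"ay":0,"az":0,"grip":0},{"tx":0,"ty":0,"tz":25,"ax":0,"ay":0,"az":0,"grip":0},{"tx":0,"ty":0,"tz":30,"ax":0,"ay":0,"az":0,"grip":0},{"tx":0,"ty":0,"tz":35,"ax":0,"ay":0,"az":0,"grip":0},{"tx":0,"ty":0,"tz":0,"ax":0,"ay":0,"az":0,"grip":0},{"tx":-24.5,"ty":27,"tz":0,"ax":0,"ay":0,"az":0,"grip":0},{"tx":-24.5,"ty":27,"tz":0,"ax":0,"ay":0,"az":0,"grip":0},{"tx":-24.5,"ty":27,"tz":0,"ax":0,"ay":0,"az":0,"grip":0},{"tx":-24.5,"ty":27,"tz":0,"ax":0,"ay":0,"az":0,"grip":0},{"tx":-24.5,"ty":27,"tz":0,"ax":0,"ay":0,"az":0,"grip":0},{"tx":-24.5,"ty":27,"tz":0,"ax":0,"ay":0,"az":0,"grip":0},{"tx":-24.5,"ty":27,"tz":0,"ax":0,"ay":0,"az":0,"grip":0},{"tx":-24.5,"ty":27,"tz":0,"ax":0,"ay":0,"az":0,"grip":0},{"tx":-24.5,"ty":27,"tz":0,"ax":0,"ay":0,"az":0,"grip":0},{"tx":0,"ty":0,"tz":-40,"ax":0,"ay":0,"az":0,"grip":0},{"tx":0,"ty":0,"tz":-40,"ax":0,"ay":0,"az":0,"grip":0},{"tx":0,"ty":0,"tz":-40,"ax":0,"ay":0,"az":0,"grip":0},{"tx":0,"ty":0,"tz":-10,"ax":0,"ay":0,"az":0,"grip":0},{"tx":0,"ty":0,"tz":0,"ax":0,"ay":0,"az":0,"grip":0},{"tx":0,"ty":0,"tz":0,"ax":0,"ay":0,"az":0,"grip":0}]' 50
```

```text
time_s: 8.55
eef_pos: [0.4231, 0.2994, 0.0364]
ee_rot: [3.14, 0.002, 3.108]
wrist_force: [0.2, 0.6, -0.7]
width: 0.0449
finger_force: 53.2
```

```bash
python3 -m jog '[{"tx":0,"ty":0,"tz":-10,"ax":0,"ay":0,"az":0,"grip":0},{"tx":0,"ty":0,"tz":-6,"ax":0,"ay":0,"az":0,"grip":0},{"tx":0,"ty":0,"tz":0,"ax":0,"ay":0,"az":0,"grip":0},{"tx":0,"ty":0,"tz":0,"ax":0,"ay":0,"az":0,"grip":0.8},{"tx":0,"ty":0,"tz":0,"ax":0,"ay":0,"az":0,"grip":0.8},{"tx":0,"ty":0,"tz":0,"ax":0,"ay":0,"az":0,"grip":0.8},{"tx":0,"ty":0,"tz":0,"ax":0,"ay":0,"az":0,"grip":0.8},{"tx":0,"ty":0,"tz":30,"ax":0,"ay":0,"az":0,"grip":0.8},{"tx":0,"ty":0,"tz":40,"ax":0,"ay":0,"az":0,"grip":0.8},{"tx":0,"ty":0,"tz":30,"ax":0,"ay":0,"az":0,"grip":0.8},{"tx":0,"ty":0,"tz":0,"ax":0,"ay":0,"az":0,"grip":0.8}]' 50
cat >> h.py <<'E'
def collars(f, V=(90,150)):
    "light wood rings: contour of outer edge, by size, outside the carriage and tray"
    a=load(f);hsv=cv2.cvtColor(a['pixels'],cv2.COLOR_RGB2HSV)
    m=((hsv[:,:,0]>12)&(hsv[:,:,0]<24)&(hsv[:,:,2]>V[0])&(hsv[:,:,1]<V[1])).astype(np.uint8)
    cs,_=cv2.findContours(m,cv2.RETR_EXTERNAL,cv2.CHAIN_APPROX_NONE)
    for c in cs:
        (x,y),r=cv2.minEnclosingCircle(c)
        if 8<r<24 and y>150 and cv2.contourArea(c)>200:
            p=ray(a,x,y,.044);e=ray(a,x+r+.5,y,.044);print(round(x,1),round(y,1),'D',round(2*np.linalg.norm(e-p),4),p[:2].round(4))
E
python3 -c "
from h import *
d=shot('top','top4');collars('top4')
cv2.imwrite('pics/c4.png',cv2.resize(d['pixels'][140:330,100:500,::-1],(800,380)))"
```

```text
time_s: 9.47
eef_pos: [0.4268, 0.3014, 0.1261]
ee_rot: [3.135, 0.013, 3.108]
wrist_force: [1.7, 0.3, 0.9]
width: 0.0682
finger_force: 0.0
280.5 266.0 D 0.0603 [0.4398 0.0445]
396.0 265.5 D 0.0775 [ 0.4395 -0.2217]
341.0 258.5 D 0.06 [ 0.4564 -0.0952]
456.3 256.9 D 0.0808 [ 0.4586 -0.3608]
```

View pics/c4.png

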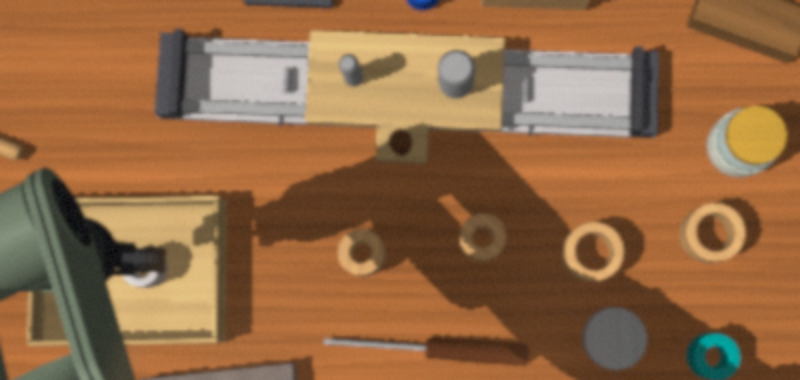

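The spacer lies in the tray (crop (143,270)), both shafts are bare, and all four collars are where they were. Next is narrow collar n0.

```bash
python3 -m jog '[{"tx":2,"ty":-36,"tz":0,"ax":0,"ay":0,"az":0,"grip":1},{"tx":2,"ty":-36,"tz":0,"ax":0,"ay":0,"az":0,"grip":1},{"tx":2,"ty":-36,"tz":0,"ax":0,"ay":0,"az":0,"grip":1},{"tx":2,"ty":-36,"tz":0,"ax":0,"ay":0,"az":0,"grip":1},{"tx":2,"ty":-36,"tz":0,"ax":0,"ay":0,"az":0,"grip":1},{"tx":2,"ty":-36,"tz":0,"ax":0,"ay":0,"az":0,"grip":1},{"tx":2,"ty":-38,"tz":0,"ax":0,"ay":0,"az":0,"grip":1},{"tx":0,"ty":0,"tz":0,"ax":0,"ay":0,"az":0,"grip":1},{"tx":0,"ty":0,"tz":0,"ax":0,"ay":0,"az":0,"grip":1}]' 50; python3 -c "
from h import *
d=shot('wrist','wr5');
for p in ([.4408,.0469,.044],[.4398,.0445,.044]):print(proj(d,p))
hsv=cv2.cvtColor(d['pixels'],cv2.COLOR_RGB2HSV)
m=((hsv[:,:,0]>12)&(hsv[:,:,0]<24)&(hsv[:,:,2]>90)&(hsv[:,:,1]<150)).astype(np.uint8)
n,l,s,c=cv2.connectedComponentsWithStats(m)
for i in range(1,n):
  if s[i,4]>800:print(s[i],c[i])
"
```

```text
time_s: 10.27
eef_pos: [0.435, 0.0431, 0.1178]
ee_rot: [3.141, -0.002, 3.103]
wrist_force: [0.1, 0.5, 0.0]
width: 0.0853
finger_force: 0.0
[324.69371006 265.56864613]
[321.02064174 264.2903746 ]
[  522    83   118   261 22498] [584.19117255 227.63205618]
[ 280  213   81   89 5135] [319.8       257.9030185]
[  0 230  21  66 968] [  8.07954545 264.16735537]
[  75  242  102   88 6505] [125.6093774  285.35557264]
[ 218  389   86   54 2737] [258.78845451 408.30727073]
```

```bash
python3 -m jog '[{"tx":4,"ty":1.5,"tz":-20,"ax":0,"ay":0,"az":0,"grip":1},{"tx":0,"ty":0,"tz":-35,"ax":0,"ay":0,"az":0,"grip":1},{"tx":0,"ty":0,"tz":-35,"ax":0,"ay":0,"az":0,"grip":1},{"tx":0,"ty":0,"tz":-17,"ax":0,"ay":0,"az":0,"grip":1},{"tx":0,"ty":0,"tz":0,"ax":0,"ay":0,"az":0,"grip":0},{"tx":0,"ty":0,"tz":0,"ax":0,"ay":0,"az":0,"grip":0},{"tx":0,"ty":0,"tz":0,"ax":0,"ay":0,"az":0,"grip":0},{"tx":0,"ty":0,"tz":0,"ax":0,"ay":0,"az":0,"grip":0},{"tx":0,"ty":0,"tz":0,"ax":0,"ay":0,"az":0,"grip":0},{"tx":0,"ty":0,"tz":0,"ax":0,"ay":0,"az":0,"grip":0}]' 50
```

```text
time_s: 11.15
eef_pos: [0.441, 0.0464, 0.013]
ee_rot: [-3.141, 0.003, 3.108]
wrist_force: [-0.1, 0.7, -0.5]
width: 0.0527
finger_force: 52.3
```

```bash
python3 -m jog '[{"tx":0,"ty":0,"tz":25,"ax":0,"ay":0,"az":0,"grip":0},{"tx":0,"ty":0,"tz":40,"ax":0,"ay":0,"az":0,"grip":0},{"tx":0,"ty":0,"tz":40,"ax":0,"ay":0,"az":0,"grip":0},{"tx":0,"ty":0,"tz":38,"ax":0,"ay":0,"az":0,"grip":0},{"tx":33,"ty":1,"tz":0,"ax":0,"ay":0,"az":0,"grip":0},{"tx":34,"ty":1,"tz":0,"ax":0,"ay":0,"az":0,"grip":0},{"tx":34,"ty":1,"tz":0,"ax":0,"ay":0,"az":0,"grip":0},{"tx":34,"ty":1,"tz":0,"ax":0,"ay":0,"az":0,"grip":0},{"tx":34,"ty":1,"tz":0,"ax":0,"ay":0,"az":0,"grip":0},{"tx":33,"ty":1,"tz":0,"ax":0,"ay":0,"az":0,"grip":0},{"tx":0,"ty":0,"tz":0,"ax":0,"ay":0,"az":0,"grip":0},{"tx":0,"ty":0,"tz":0,"ax":0,"ay":0,"az":0,"grip":0}]' 50;  python3 -c "
from h import *
d=shot('top','top6');e=shot('wrist','wr6');s=shot('scene','sc6')
cv2.imwrite('pics/c6.png',np.hstack([cv2.resize(e['pixels'][190:390,200:450,::-1],(400,320)),cv2.resize(s['pixels'][130:290,300:500,::-1],(400,320))]))"
```

```text
time_s: 12.15
eef_pos: [0.6427, 0.0521, 0.1543]
ee_rot: [3.142, -0.0, 3.108]
wrist_force: [0.0, -0.7, -0.8]
width: 0.0528
finger_force: 52.8
```

View pics/c6.png

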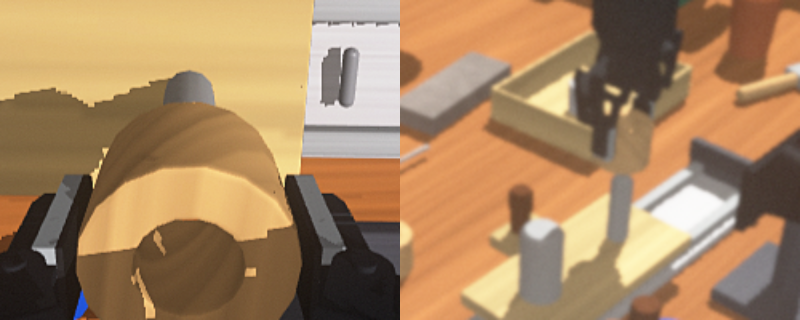

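The wrist crop shows the collar held square with its bore at (188,265), and the slim shaft beneath it in the same column. I'll compute the in-hand offset along x.

```bash
python3 -c "
from h import *
e=load('wr6')
print(ray(e,317.5,355.6,.1853),proj(e,[.6427,.0521,.1853]))"
python3 -m jog '[{"tx":0.8,"ty":0.4,"tz":-15,"ax":0,"ay":0,"az":0,"grip":0},{"tx":0,"ty":0,"tz":-8,"ax":0,"ay":0,"az":0,"grip":0},{"tx":0,"ty":0,"tz":-8,"ax":0,"ay":0,"az":0,"grip":0},{"tx":0,"ty":0,"tz":0,"ax":0,"ay":0,"az":0,"grip":0}]' 50
```

```text
[0.64199181 0.05151282 0.1853    ] [319.12861507 357.1659459 ]
time_s: 12.63
eef_pos: [0.6422, 0.0526, 0.1228]
ee_rot: [-3.141, 0.001, 3.108]
wrist_force: [2.6, -0.8, -3.1]
width: 0.0529
finger_force: 52.8
```

```bash
python3 -m jog '[{"tx":0,"ty":0,"tz":-15,"ax":0,"ay":0,"az":0,"grip":0},{"tx":0,"ty":0,"tz":-15,"ax":0,"ay":0,"az":0,"grip":0},{"tx":0,"ty":0,"tz":-15,"ax":0,"ay":0,"az":0,"grip":0},{"tx":0,"ty":0,"tz":-12,"ax":0,"ay":0,"az":0,"grip":0},{"tx":0,"ty":0,"tz":0,"ax":0,"ay":0,"az":0,"grip":0},{"tx":0,"ty":0,"tz":0,"ax":0,"ay":0,"az":0,"grip":0}]' 50; sleep 0; python3 -m jog '[{"tx":0,"ty":0,"tz":0,"ax":0,"ay":0,"az":0,"grip":1},{"tx":0,"ty":0,"tz":0,"ax":0,"ay":0,"az":0,"grip":1},{"tx":0,"ty":0,"tz":0,"ax":0,"ay":0,"az":0,"grip":1},{"tx":0,"ty":0,"tz":0,"ax":0,"ay":0,"az":0,"grip":1},{"tx":0,"ty":0,"tz":25,"ax":0,"ay":0,"az":0,"grip":1},{"tx":0,"ty":0,"tz":35,"ax":0,"ay":0,"az":0,"grip":1},{"tx":0,"ty":0,"tz":40,"ax":0,"ay":0,"az":0,"grip":1},{"tx":-30,"ty":-22,"tz":10,"ax":0,"ay":0,"az":0,"grip":1},{"tx":-30,"ty":-24,"tz":0,"ax":0,"ay":0,"az":0,"grip":1},{"tx":-30,"ty":-24,"tz":0,"ax":0,"ay":0,"az":0,"grip":1},{"tx":-30,"ty":-25,"tz":0,"ax":0,"ay":0,"az":0,"grip":1},{"tx":-32,"ty":-25,"tz":-20,"ax":0,"ay":0,"az":0,"grip":1},{"tx":-34,"ty":-25,"tz":-20,"ax":0,"ay":0,"az":0,"grip":1},{"tx":0,"ty":0,"tz":0,"ax":0,"ay":0,"az":0,"grip":1},{"tx":0,"ty":0,"tz":0,"ax":0,"ay":0,"az":0,"grip":1}]' 50;  python3 -c "
from h import *
d=shot('top','top7');e=shot('wrist','wr7');collars('top7')
cv2.imwrite('pics/c7.png',np.hstack([cv2.resize(e['pixels'][:,:,::-1],(400,300)),cv2.resize(d['pixels'][140:290,270:470,::-1],(400,300))]))
print(proj(e,[.4577,-.0941,.044]))"
```

```text
time_s: 13.13
eef_pos: [0.6424, 0.0525, 0.0661]
ee_rot: [-3.141, -0.001, 3.108]
wrist_force: [2.1, -1.0, -2.5]
width: 0.053
finger_force: 53.1
time_s: 14.38
eef_pos: [0.4596, -0.0877, 0.1389]
ee_rot: [3.14, -0.004, 3.105]
wrist_force: [0.6, 0.6, 0.9]
width: 0.0854
finger_force: 0.0
396.4 265.9 D 0.0761 [ 0.4386 -0.2226]
456.4 256.9 D 0.0784 [ 0.4586 -0.361 ]
89.3 209.8 D 0.1034 [0.5743 0.495 ]
[309.53372039 240.56172856]
```

View pics/c7.png

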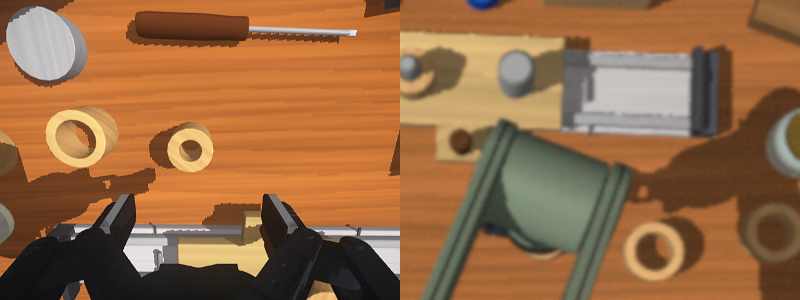

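The collar n0 sits on the slim shaft. The wrist view has n1's top at (304,240), where I expected (310,241).

```bash
python3 -c "
from h import *
e=load('wr7')
print(ray(e,304,240,.044), ray(e,125,222,.044))"
```

```text
[ 0.45714023 -0.09803705  0.044     ] [ 0.43946303 -0.22325423  0.044     ]
```

```bash
python3 -m jog '[{"tx":-2.5,"ty":-9,"tz":-20,"ax":0,"ay":0,"az":0,"grip":1},{"tx":0,"ty":0,"tz":-40,"ax":0,"ay":0,"az":0,"grip":1},{"tx":0,"ty":0,"tz":-40,"ax":0,"ay":0,"az":0,"grip":1},{"tx":0,"ty":0,"tz":-26,"ax":0,"ay":0,"az":0,"grip":1},{"tx":0,"ty":0,"tz":0,"ax":0,"ay":0,"az":0,"grip":1},{"tx":0,"ty":0,"tz":0,"ax":0,"ay":0,"az":0,"grip":0},{"tx":0,"ty":0,"tz":0,"ax":0,"ay":0,"az":0,"grip":0},{"tx":0,"ty":0,"tz":0,"ax":0,"ay":0,"az":0,"grip":0},{"tx":0,"ty":0,"tz":0,"ax":0,"ay":0,"az":0,"grip":0},{"tx":0,"ty":0,"tz":0,"ax":0,"ay":0,"az":0,"grip":0},{"tx":0,"ty":0,"tz":0,"ax":0,"ay":0,"az":0,"grip":0}]' 50
```

```text
time_s: 15.4
eef_pos: [0.4637, -0.0977, 0.0175]
ee_rot: [-3.139, 0.007, 3.108]
wrist_force: [1.9, 0.7, 6.5]
width: 0.052
finger_force: 52.4
```

```bash
python3 -m jog '[{"tx":0,"ty":0,"tz":0,"ax":0,"ay":0,"az":0,"grip":1},{"tx":0,"ty":0,"tz":0,"ax":0,"ay":0,"az":0,"grip":1},{"tx":0,"ty":0,"tz":0,"ax":0,"ay":0,"az":0,"grip":1},{"tx":-6.5,"ty":0,"tz":-3,"ax":0,"ay":0,"az":0,"grip":1},{"tx":0,"ty":0,"tz":0,"ax":0,"ay":0,"az":0,"grip":1},{"tx":0,"ty":0,"tz":0,"ax":0,"ay":0,"az":0,"grip":1}]' 50|egrep 'eef|wrist';python3 -m jog '[{"tx":0,"ty":0,"tz":0,"ax":0,"ay":0,"az":0,"grip":0},{"tx":0,"ty":0,"tz":0,"ax":0,"ay":0,"az":0,"grip":0},{"tx":0,"ty":0,"tz":0,"ax":0,"ay":0,"az":0,"grip":0},{"tx":0,"ty":0,"tz":0,"ax":0,"ay":0,"az":0,"grip":0},{"tx":0,"ty":0,"tz":0,"ax":0,"ay":0,"az":0,"grip":0},{"tx":0,"ty":0,"tz":0,"ax":0,"ay":0,"az":0,"grip":0}]' 50
```

```text
eef_pos: [0.4525, -0.0962, 0.0109]
wrist_force: [-0.6, 0.3, 0.9]
time_s: 16.4
eef_pos: [0.4544, -0.0968, 0.0119]
ee_rot: [-3.141, 0.001, 3.108]
wrist_force: [0.6, 0.3, 3.0]
width: 0.0521
finger_force: 52.0
```

```bash
python3 -m jog '[{"tx":0,"ty":0,"tz":25,"ax":0,"ay":0,"az":0,"grip":0},{"tx":0,"ty":0,"tz":40,"ax":0,"ay":0,"az":0,"grip":0},{"tx":0,"ty":0,"tz":40,"ax":0,"ay":0,"az":0,"grip":0},{"tx":0,"ty":0,"tz":40,"ax":0,"ay":0,"az":0,"grip":0},{"tx":27,"ty":21,"tz":0,"ax":0,"ay":0,"az":0,"grip":0},{"tx":27,"ty":21,"tz":0,"ax":0,"ay":0,"az":0,"grip":0},{"tx":27,"ty":21,"tz":0,"ax":0,"ay":0,"az":0,"grip":0},{"tx":27,"ty":21,"tz":0,"ax":0,"ay":0,"az":0,"grip":0},{"tx":27,"ty":21,"tz":0,"ax":0,"ay":0,"az":0,"grip":0},{"tx":27,"ty":22,"tz":0,"ax":0,"ay":0,"az":0,"grip":0},{"tx":26,"ty":22,"tz":0,"ax":0,"ay":0,"az":0,"grip":0},{"tx":0,"ty":0,"tz":0,"ax":0,"ay":0,"az":0,"grip":0},{"tx":0,"ty":0,"tz":0,"ax":0,"ay":0,"az":0,"grip":0}]' 50;  python3 -c "
from h import *
e=shot('wrist','wr8');o=get_obs()['eef_pos']
z=o[2]-.012+.044
g=e['pixels'];h=cv2.cvtColor(g,cv2.COLOR_RGB2HSV)
print(z,proj(e,[o[0],o[1],z]))
cv2.imwrite('pics/c8.png',cv2.resize(g[190:390,200:450,::-1],(400,320)))"
```

```text
time_s: 17.48
eef_pos: [0.642, 0.0537, 0.1551]
ee_rot: [-3.141, -0.002, 3.11]
wrist_force: [-0.8, 0.2, -0.5]
width: 0.0522
finger_force: 52.1
0.18719479211367485 [316.75091385 353.916658  ]
```

View pics/c8.png

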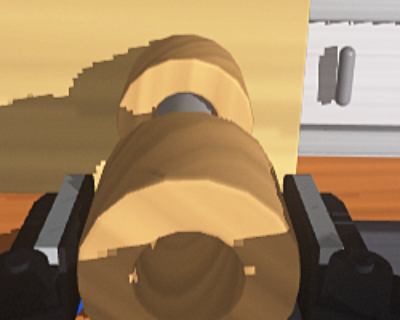

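The lower collar shows on the deck at crop (187,95). The held bore is at about (189,277), which is 9 px beyond the tool axis, so the collar sits about 4 mm to +x in the hand. I'll correct for that.

```bash
python3 -m jog '[{"tx":-3.5,"ty":-1,"tz":-5,"ax":0,"ay":0,"az":0,"grip":0},{"tx":0,"ty":0,"tz":-12,"ax":0,"ay":0,"az":0,"grip":0},{"tx":0,"ty":0,"tz":-8,"ax":0,"ay":0,"az":0,"grip":0},{"tx":0,"ty":0,"tz":-5,"ax":0,"ay":0,"az":0,"grip":0},{"tx":0,"ty":0,"tz":0,"ax":0,"ay":0,"az":0,"grip":0}]' 50
```

```text
time_s: 17.95
eef_pos: [0.6393, 0.051, 0.1258]
ee_rot: [3.141, 0.004, 3.107]
wrist_force: [5.4, 1.0, -3.6]
width: 0.0521
finger_force: 52.3
```

```bash
python3 -m jog '[{"tx":1.5,"ty":1,"tz":-6,"ax":0,"ay":0,"az":0,"grip":0},{"tx":0,"ty":0,"tz":-8,"ax":0,"ay":0,"az":0,"grip":0},{"tx":0,"ty":0,"tz":-4,"ax":0,"ay":0,"az":0,"grip":0},{"tx":0,"ty":0,"tz":0,"ax":0,"ay":0,"az":0,"grip":0}]' 50;  python3 -m jog '[{"tx":0,"ty":0,"tz":0,"ax":0,"ay":0,"az":0,"grip":1},{"tx":0,"ty":0,"tz":0,"ax":0,"ay":0,"az":0,"grip":1},{"tx":0,"ty":0,"tz":0,"ax":0,"ay":0,"az":0,"grip":1},{"tx":0,"ty":0,"tz":0,"ax":0,"ay":0,"az":0,"grip":1},{"tx":0,"ty":0,"tz":30,"ax":0,"ay":0,"az":0,"grip":1},{"tx":0,"ty":0,"tz":40,"ax":0,"ay":0,"az":0,"grip":1},{"tx":-26,"ty":-30,"tz":0,"ax":0,"ay":0,"az":0,"grip":1},{"tx":-26,"ty":-32,"tz":0,"ax":0,"ay":0,"az":0,"grip":1},{"tx":-26,"ty":-32,"tz":0,"ax":0,"ay":0,"az":0,"grip":1},{"tx":-26,"ty":-32,"tz":0,"ax":0,"ay":0,"az":0,"grip":1},{"tx":-26,"ty":-32,"tz":0,"ax":0,"ay":0,"az":0,"grip":1},{"tx":-26,"ty":-32,"tz":-10,"ax":0,"ay":0,"az":0,"grip":1},{"tx":-26,"ty":-32,"tz":-10,"ax":0,"ay":0,"az":0,"grip":1},{"tx":-20,"ty":-30,"tz":-10,"ax":0,"ay":0,"az":0,"grip":1},{"tx":0,"ty":-20,"tz":-10,"ax":0,"ay":0,"az":0,"grip":1},{"tx":0,"ty":0,"tz":0,"ax":0,"ay":0,"az":0,"grip":1},{"tx":0,"ty":0,"tz":0,"ax":0,"ay":0,"az":0,"grip":1}]' 50;  python3 -c "
from h import *
d=shot('top','top9');e=shot('wrist','wr9');collars('top9');s=shot('scene','sc9')
cv2.imwrite('pics/c9.png',np.hstack([cv2.resize(e['pixels'][:,:,::-1],(400,300)),cv2.resize(s['pixels'][140:340,240:507,::-1],(400,300))]))
print(proj(e,[.4397,-.223,.044]))"
```

```text
time_s: 18.28
eef_pos: [0.6395, 0.0519, 0.1068]
ee_rot: [-3.141, -0.001, 3.108]
wrist_force: [3.7, -0.7, -3.9]
width: 0.0522
finger_force: 52.4
time_s: 19.7
eef_pos: [0.4381, -0.2188, 0.1387]
ee_rot: [3.14, -0.001, 3.105]
wrist_force: [-0.0, 0.8, -0.1]
width: 0.0852
finger_force: 0.0
90.0 209.0 D 0.1061 [0.5761 0.4934]
470.9 211.9 D 0.0905 [ 0.5632 -0.3983]
[311.83908179 248.50006353]
```

View pics/c9.png

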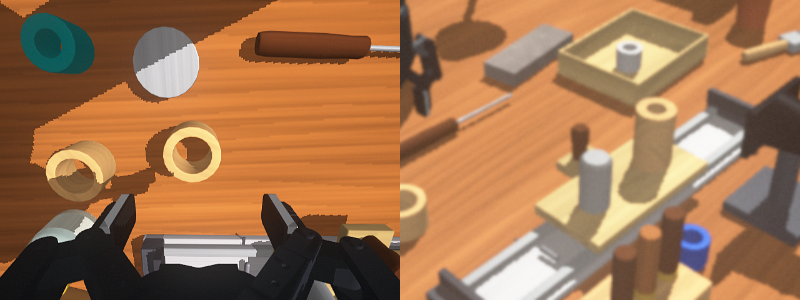

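Both narrow collars are stacked on the slim shaft and the spacer stands in the tray. Wide collar w0 is at wrist pixel (307,243), about (0.438,-0.225).

```bash
python3 -m jog '[{"tx":0,"ty":-6,"tz":-10,"ax":0,"ay":0,"az":0,"grip":1},{"tx":0,"ty":0,"tz":-35,"ax":0,"ay":0,"az":0,"grip":1},{"tx":0,"ty":0,"tz":-35,"ax":0,"ay":0,"az":0,"grip":1},{"tx":0,"ty":0,"tz":-30,"ax":0,"ay":0,"az":0,"grip":1},{"tx":0,"ty":0,"tz":-18,"ax":0,"ay":0,"az":0,"grip":1},{"tx":0,"ty":0,"tz":0,"ax":0,"ay":0,"az":0,"grip":1},{"tx":0,"ty":0,"tz":0,"ax":0,"ay":0,"az":0,"grip":1}]' 50;  python3 -m jog '[{"tx":0,"ty":0,"tz":0,"ax":0,"ay":0,"az":0,"grip":0},{"tx":0,"ty":0,"tz":0,"ax":0,"ay":0,"az":0,"grip":0},{"tx":0,"ty":0,"tz":0,"ax":0,"ay":0,"az":0,"grip":0},{"tx":0,"ty":0,"tz":0,"ax":0,"ay":0,"az":0,"grip":0},{"tx":0,"ty":0,"tz":0,"ax":0,"ay":0,"az":0,"grip":0}]' 50
```

```text
time_s: 20.43
eef_pos: [0.4382, -0.2233, 0.0098]
ee_rot: [3.14, -0.002, 3.109]
wrist_force: [0.4, -0.3, 0.6]
width: 0.0852
finger_force: 0.0
time_s: 20.85
eef_pos: [0.4408, -0.2258, 0.0131]
ee_rot: [-3.139, 0.004, 3.108]
wrist_force: [0.7, -0.8, 6.5]
width: 0.0653
finger_force: 56.1
```

```bash
python3 -m jog '[{"tx":0,"ty":0,"tz":25,"ax":0,"ay":0,"az":0,"grip":0},{"tx":0,"ty":0,"tz":40,"ax":0,"ay":0,"az":0,"grip":0},{"tx":0,"ty":0,"tz":40,"ax":0,"ay":0,"az":0,"grip":0},{"tx":0,"ty":0,"tz":40,"ax":0,"ay":0,"az":0,"grip":0},{"tx":28,"ty":22.5,"tz":0,"ax":0,"ay":0,"az":0,"grip":0},{"tx":28,"ty":22.5,"tz":0,"ax":0,"ay":0,"az":0,"grip":0},{"tx":28,"ty":22.5,"tz":0,"ax":0,"ay":0,"az":0,"grip":0},{"tx":28,"ty":22.5,"tz":0,"ax":0,"ay":0,"az":0,"grip":0},{"tx":28,"ty":22.5,"tz":0,"ax":0,"ay":0,"az":0,"grip":0},{"tx":28,"ty":22.5,"tz":0,"ax":0,"ay":0,"az":0,"grip":0},{"tx":29,"ty":22.5,"tz":0,"ax":0,"ay":0,"az":0,"grip":0},{"tx":0,"ty":0,"tz":0,"ax":0,"ay":0,"az":0,"grip":0},{"tx":0,"ty":0,"tz":0,"ax":0,"ay":0,"az":0,"grip":0}]' 60;  python3 -c "
from h import *
e=shot('wrist','wr10');o=get_obs()['eef_pos']
z=o[2]-.0115+.044
print(z,proj(e,[o[0],o[1],z]),proj(e,[.638,-.0675,.05]))
cv2.imwrite('pics/c10.png',cv2.resize(e['pixels'][190:430,170:470,::-1],(400,320)))"
```

```text
time_s: 21.93
eef_pos: [0.6365, -0.0655, 0.1557]
ee_rot: [-3.141, -0.0, 3.111]
wrist_force: [-0.4, -1.0, -0.9]
width: 0.065
finger_force: 67.8
0.18808620154750588 [316.55064606 354.29480792] [315.95155243 244.49767747]
```

View pics/c10.png

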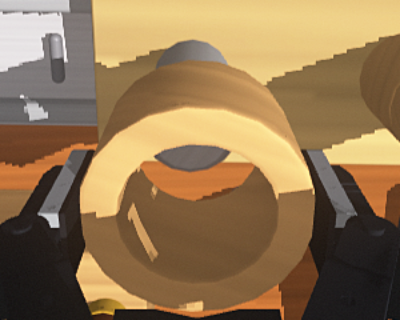

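The held bore is at crop (197,210), pixel (318,347), so the collar sits about 3 mm to -x of the tool axis. I'll shift +4 in x and -2 in y, then lower.

```bash
python3 -m jog '[{"tx":4.2,"ty":-2,"tz":-5,"ax":0,"ay":0,"az":0,"grip":0},{"tx":0,"ty":0,"tz":-12,"ax":0,"ay":0,"az":0,"grip":0},{"tx":0,"ty":0,"tz":-8,"ax":0,"ay":0,"az":0,"grip":0},{"tx":0,"ty":0,"tz":-6,"ax":0,"ay":0,"az":0,"grip":0},{"tx":0,"ty":0,"tz":0,"ax":0,"ay":0,"az":0,"grip":0}]' 60
```

```text
time_s: 22.4
eef_pos: [0.6386, -0.0692, 0.1225]
ee_rot: [3.141, -0.003, 3.107]
wrist_force: [1.2, 1.3, -2.1]
width: 0.065
finger_force: 67.7
```

On the shaft with little force. Down to the deck (about 58 mm), then release.

```bash
python3 -m jog '[{"tx":0,"ty":1,"tz":-15,"ax":0,"ay":0,"az":0,"grip":0},{"tx":0,"ty":0,"tz":-15,"ax":0,"ay":0,"az":0,"grip":0},{"tx":0,"ty":0,"tz":-15,"ax":0,"ay":0,"az":0,"grip":0},{"tx":0,"ty":0,"tz":-12,"ax":0,"ay":0,"az":0,"grip":0},{"tx":0,"ty":0,"tz":0,"ax":0,"ay":0,"az":0,"grip":0}]' 60;  python3 -m jog '[{"tx":0,"ty":0,"tz":0,"ax":0,"ay":0,"az":0,"grip":1},{"tx":0,"ty":0,"tz":0,"ax":0,"ay":0,"az":0,"grip":1},{"tx":0,"ty":0,"tz":0,"ax":0,"ay":0,"az":0,"grip":1},{"tx":0,"ty":0,"tz":0,"ax":0,"ay":0,"az":0,"grip":1},{"tx":0,"ty":0,"tz":25,"ax":0,"ay":0,"az":0,"grip":1},{"tx":0,"ty":0,"tz":40,"ax":0,"ay":0,"az":0,"grip":1},{"tx":0,"ty":0,"tz":35,"ax":0,"ay":0,"az":0,"grip":1},{"tx":-20,"ty":-31,"tz":0,"ax":0,"ay":0,"az":0,"grip":1},{"tx":-20,"ty":-31,"tz":0,"ax":0,"ay":0,"az":0,"grip":1},{"tx":-20,"ty":-31,"tz":0,"ax":0,"ay":0,"az":0,"grip":1},{"tx":-20,"ty":-31,"tz":0,"ax":0,"ay":0,"az":0,"grip":1},{"tx":-20,"ty":-31,"tz":0,"ax":0,"ay":0,"az":0,"grip":1},{"tx":-20,"ty":-31,"tz":0,"ax":0,"ay":0,"az":0,"grip":1},{"tx":-20,"ty":-31,"tz":0,"ax":0,"ay":0,"az":0,"grip":1},{"tx":-20,"ty":-31,"tz":0,"ax":0,"ay":0,"az":0,"grip":1},{"tx":-20,"ty":-38,"tz":0,"ax":0,"ay":0,"az":0,"grip":1},{"tx":0,"ty":0,"tz":0,"ax":0,"ay":0,"az":0,"grip":1},{"tx":0,"ty":0,"tz":0,"ax":0,"ay":0,"az":0,"grip":1}]' 60;  python3 -c "
from h import *
d=shot('top','top11');e=shot('wrist','wr11');s=shot('scene','sc11')
cv2.imwrite('pics/c11.png',np.hstack([cv2.resize(e['pixels'][:,:,::-1],(400,300)),cv2.resize(s['pixels'][140:340,240:507,::-1],(400,300))]))
print(proj(e,[.4595,-.362,.044]))"
```

```text
time_s: 22.82
eef_pos: [0.6386, -0.0682, 0.0651]
ee_rot: [3.141, -0.003, 3.107]
wrist_force: [0.7, -0.4, -1.6]
width: 0.0653
finger_force: 67.7
time_s: 24.32
eef_pos: [0.4595, -0.3551, 0.1687]
ee_rot: [-3.141, 0.001, 3.103]
wrist_force: [0.4, 0.0, -0.3]
width: 0.0855
finger_force: 0.0
[307.86597315 234.64404364]
```

View pics/c11.png

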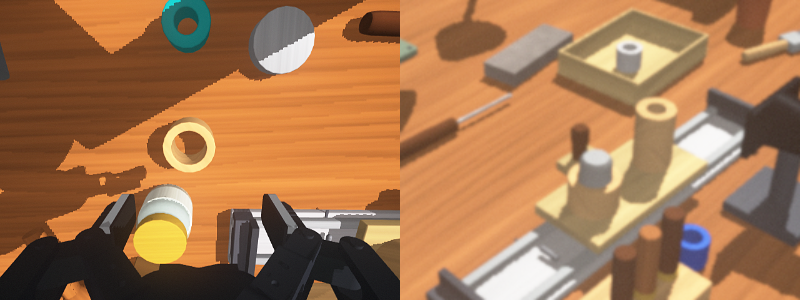

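Wide collar w0 is down on the thick shaft. w1 is at wrist pixel (302,234), about (0.459,-0.366). The jar (wrist crop (160,240)) is clear by about 25 mm in x.

```bash
python3 -m jog '[{"tx":0,"ty":-10,"tz":-20,"ax":0,"ay":0,"az":0,"grip":1},{"tx":0,"ty":0,"tz":-38,"ax":0,"ay":0,"az":0,"grip":1},{"tx":0,"ty":0,"tz":-35,"ax":0,"ay":0,"az":0,"grip":1},{"tx":0,"ty":0,"tz":-35,"ax":0,"ay":0,"az":0,"grip":1},{"tx":0,"ty":0,"tz":-29,"ax":0,"ay":0,"az":0,"grip":1},{"tx":0,"ty":0,"tz":0,"ax":0,"ay":0,"az":0,"grip":1},{"tx":0,"ty":0,"tz":0,"ax":0,"ay":0,"az":0,"grip":1}]' 60;  python3 -m jog '[{"tx":0,"ty":0,"tz":0,"ax":0,"ay":0,"az":0,"grip":0},{"tx":0,"ty":0,"tz":0,"ax":0,"ay":0,"az":0,"grip":0},{"tx":0,"ty":0,"tz":0,"ax":0,"ay":0,"az":0,"grip":0},{"tx":0,"ty":0,"tz":0,"ax":0,"ay":0,"az":0,"grip":0},{"tx":0,"ty":0,"tz":0,"ax":0,"ay":0,"az":0,"grip":0}]' 60
```

```text
time_s: 25.05
eef_pos: [0.46, -0.3601, 0.0092]
ee_rot: [3.138, -0.003, 3.11]
wrist_force: [-0.2, 0.3, 0.7]
width: 0.0853
finger_force: 0.0
time_s: 25.47
eef_pos: [0.4628, -0.3647, 0.0142]
ee_rot: [-3.137, 0.005, 3.108]
wrist_force: [0.6, 1.3, 7.0]
width: 0.0649
finger_force: 68.6
```

```bash
python3 -m jog '[{"tx":0,"ty":0,"tz":25,"ax":0,"ay":0,"az":0,"grip":0},{"tx":0,"ty":0,"tz":40,"ax":0,"ay":0,"az":0,"grip":0},{"tx":0,"ty":0,"tz":40,"ax":0,"ay":0,"az":0,"grip":0},{"tx":0,"ty":0,"tz":40,"ax":0,"ay":0,"az":0,"grip":0},{"tx":19,"ty":33,"tz":0,"ax":0,"ay":0,"az":0,"grip":0},{"tx":19,"ty":33,"tz":0,"ax":0,"ay":0,"az":0,"grip":0},{"tx":19,"ty":33,"tz":0,"ax":0,"ay":0,"az":0,"grip":0},{"tx":20,"ty":33,"tz":0,"ax":0,"ay":0,"az":0,"grip":0},{"tx":20,"ty":33,"tz":0,"ax":0,"ay":0,"az":0,"grip":0},{"tx":20,"ty":33,"tz":0,"ax":0,"ay":0,"az":0,"grip":0},{"tx":20,"ty":33,"tz":0,"ax":0,"ay":0,"az":0,"grip":0},{"tx":20,"ty":33,"tz":0,"ax":0,"ay":0,"az":0,"grip":0},{"tx":19,"ty":33,"tz":0,"ax":0,"ay":0,"az":0,"grip":0},{"tx":0,"ty":0,"tz":0,"ax":0,"ay":0,"az":0,"grip":0},{"tx":0,"ty":0,"tz":0,"ax":0,"ay":0,"az":0,"grip":0}]' 60;  python3 -c "
from h import *
e=shot('wrist','wr12');o=get_obs()['eef_pos']
z=o[2]-.0115+.044
print(z,proj(e,[o[0],o[1],z]))
s=shot('scene','sc12')
cv2.imwrite('pics/c12.png',np.hstack([cv2.resize(e['pixels'][190:430,170:470,::-1],(400,320)),cv2.resize(s['pixels'][130:330,270:520,::-1],(400,320))]))"
```

```text
time_s: 26.72
eef_pos: [0.6373, -0.0636, 0.1566]
ee_rot: [-3.141, 0.001, 3.112]
wrist_force: [-0.6, -0.8, -0.4]
width: 0.065
finger_force: 67.8
0.18893844155292988 [315.26601289 355.03397005]
```

View pics/c12.png

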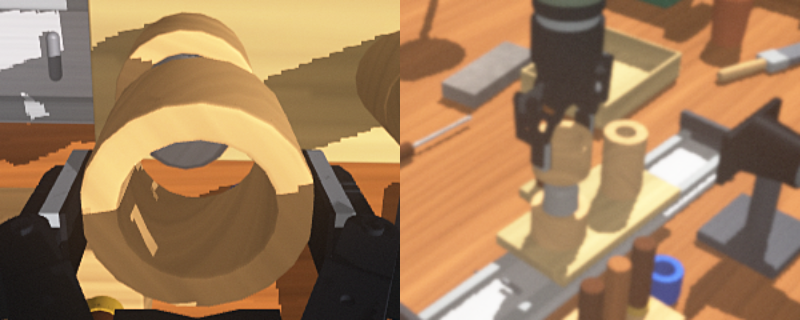

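The bore is at crop (197,205), a little further to -x than last time. I'll shift +3 in x and -4.5 in y, then lower.

```bash
python3 -m jog '[{"tx":3,"ty":-4.5,"tz":-5,"ax":0,"ay":0,"az":0,"grip":0},{"tx":0,"ty":0,"tz":-12,"ax":0,"ay":0,"az":0,"grip":0},{"tx":0,"ty":0,"tz":-8,"ax":0,"ay":0,"az":0,"grip":0},{"tx":0,"ty":0,"tz":-6,"ax":0,"ay":0,"az":0,"grip":0},{"tx":0,"ty":0,"tz":0,"ax":0,"ay":0,"az":0,"grip":0}]' 60
```

```text
time_s: 27.23
eef_pos: [0.6393, -0.0709, 0.1229]
ee_rot: [3.141, -0.0, 3.106]
wrist_force: [3.7, 0.4, -3.1]
width: 0.0653
finger_force: 67.6
```

```bash
python3 -m jog '[{"tx":1,"ty":1.5,"tz":-6,"ax":0,"ay":0,"az":0,"grip":0},{"tx":0,"ty":0,"tz":-6,"ax":0,"ay":0,"az":0,"grip":0},{"tx":0,"ty":0,"tz":-3,"ax":0,"ay":0,"az":0,"grip":0},{"tx":0,"ty":0,"tz":0,"ax":0,"ay":0,"az":0,"grip":0}]' 60;  python3 -m jog '[{"tx":0,"ty":0,"tz":0,"ax":0,"ay":0,"az":0,"grip":1},{"tx":0,"ty":0,"tz":0,"ax":0,"ay":0,"az":0,"grip":1},{"tx":0,"ty":0,"tz":0,"ax":0,"ay":0,"az":0,"grip":1},{"tx":0,"ty":0,"tz":0,"ax":0,"ay":0,"az":0,"grip":1},{"tx":0,"ty":0,"tz":25,"ax":0,"ay":0,"az":0,"grip":1},{"tx":0,"ty":0,"tz":40,"ax":0,"ay":0,"az":0,"grip":1},{"tx":0,"ty":0,"tz":10,"ax":0,"ay":0,"az":0,"grip":1},{"tx":-30,"ty":0,"tz":0,"ax":0,"ay":0,"az":0,"grip":1},{"tx":-40,"ty":0,"tz":0,"ax":0,"ay":0,"az":0,"grip":1},{"tx":-40,"ty":0,"tz":0,"ax":0,"ay":0,"az":0,"grip":1},{"tx":-40,"ty":0,"tz":0,"ax":0,"ay":0,"az":0,"grip":1},{"tx":-20,"ty":0,"tz":0,"ax":0,"ay":0,"az":0,"grip":1},{"tx":0,"ty":0,"tz":0,"ax":0,"ay":0,"az":0,"grip":1},{"tx":0,"ty":0,"tz":0,"ax":0,"ay":0,"az":0,"grip":1}]' 60;  python3 -c "
from h import *
d=shot('top','top13');s=shot('scene','sc13')
cv2.imwrite('pics/c13.png',np.hstack([cv2.resize(d['pixels'][130:280,220:420,::-1],(400,300)),cv2.resize(s['pixels'][140:340,240:507,::-1],(400,300))]))"
```

```text
time_s: 27.57
eef_pos: [0.6398, -0.0689, 0.109]
ee_rot: [-3.142, -0.002, 3.108]
wrist_force: [-0.4, -0.2, 0.7]
width: 0.0652
finger_force: 67.8
time_s: 28.73
eef_pos: [0.4703, -0.0689, 0.1854]
ee_rot: [-3.141, 0.002, 3.107]
wrist_force: [-0.2, -0.5, 0.2]
width: 0.0852
finger_force: 0.0
```

View pics/c13.png

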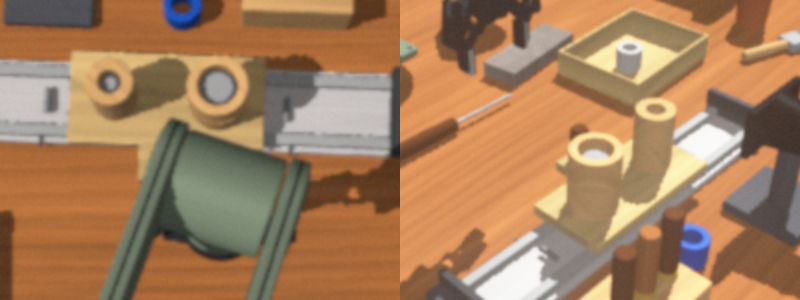

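All four collars are stacked and seated, and the deck's edges (255 and 353 px) are unchanged, so the carriage is still in the loading station. That makes 15 pictures viewed, one over the 14 allowed, so I'll use only numbers from here. Next, the knob.

```bash
python3 -m jog '[{"tx":30,"ty":21,"tz":0,"ax":0,"ay":0,"az":0,"grip":1},{"tx":30,"ty":21,"tz":0,"ax":0,"ay":0,"az":0,"grip":1},{"tx":30,"ty":22,"tz":0,"ax":0,"ay":0,"az":0,"grip":1},{"tx":0,"ty":0,"tz":-30,"ax":0,"ay":0,"az":0,"grip":1},{"tx":0,"ty":0,"tz":-35,"ax":0,"ay":0,"az":0,"grip":1},{"tx":0,"ty":0,"tz":-30,"ax":0,"ay":0,"az":0,"grip":1},{"tx":0,"ty":0,"tz":-13,"ax":0,"ay":0,"az":0,"grip":1},{"tx":0,"ty":0,"tz":0,"ax":0,"ay":0,"az":0,"grip":1}]' 40; python3 -m jog '[{"tx":0,"ty":0,"tz":0,"ax":0,"ay":0,"az":0,"grip":0},{"tx":0,"ty":0,"tz":0,"ax":0,"ay":0,"az":0,"grip":0},{"tx":0,"ty":0,"tz":0,"ax":0,"ay":0,"az":0,"grip":0},{"tx":0,"ty":0,"tz":0,"ax":0,"ay":0,"az":0,"grip":0},{"tx":0,"ty":0,"tz":0,"ax":0,"ay":0,"az":0,"grip":0},{"tx":0,"ty":0,"tz":0,"ax":0,"ay":0,"az":0,"grip":0},{"tx":0,"ty":0,"tz":0,"ax":0,"ay":0,"az":0,"grip":0}]' 40
```

```text
time_s: 29.5
eef_pos: [0.5582, -0.004, 0.072]
ee_rot: [3.14, -0.009, 3.109]
wrist_force: [0.0, -0.0, -0.3]
width: 0.0852
finger_force: 0.0
time_s: 30.08
eef_pos: [0.5618, -0.0053, 0.0787]
ee_rot: [-3.141, 0.003, 3.108]
wrist_force: [-0.4, 0.1, 6.9]
width: 0.0239
finger_force: 39.4
```

```bash
python3 -m jog '[{"tx":0.2,"ty":6,"tz":0,"ax":0,"ay":0,"az":0,"grip":0},{"tx":0.4,"ty":10,"tz":0,"ax":0,"ay":0,"az":0,"grip":0},{"tx":0.4,"ty":10,"tz":0,"ax":0,"ay":0,"az":0,"grip":0},{"tx":0.4,"ty":10,"tz":0,"ax":0,"ay":0,"az":0,"grip":0},{"tx":0.4,"ty":10,"tz":0,"ax":0,"ay":0,"az":0,"grip":0},{"tx":0.4,"ty":10,"tz":0,"ax":0,"ay":0,"az":0,"grip":0},{"tx":0.4,"ty":10,"tz":0,"ax":0,"ay":0,"az":0,"grip":0},{"tx":0.4,"ty":10,"tz":0,"ax":0,"ay":0,"az":0,"grip":0},{"tx":0.4,"ty":10,"tz":0,"ax":0,"ay":0,"az":0,"grip":0},{"tx":0.4,"ty":10,"tz":0,"ax":0,"ay":0,"az":0,"grip":0},{"tx":0.4,"ty":10,"tz":0,"ax":0,"ay":0,"az":0,"grip":0},{"tx":0.4,"ty":10,"tz":0,"ax":0,"ay":0,"az":0,"grip":0},{"tx":0.4,"ty":10,"tz":0,"ax":0,"ay":0,"az":0,"grip":0},{"tx":0.4,"ty":10,"tz":0,"ax":0,"ay":0,"az":0,"grip":0},{"tx":0,"ty":7,"tz":0,"ax":0,"ay":0,"az":0,"grip":0},{"tx":0,"ty":0,"tz":0,"ax":0,"ay":0,"az":0,"grip":0},{"tx":0,"ty":0,"tz":0,"ax":0,"ay":0,"az":0,"grip":0}]' 40; for i in 1 2 3 4 ; do python3 -m jog '[{"tx":0,"ty":1.5,"tz":0,"ax":0,"ay":0,"az":0,"grip":0},{"tx":0,"ty":0,"tz":0,"ax":0,"ay":0,"az":0,"grip":0}]' 40 | egrep 'eef|wrist_f'; done
```

```text
time_s: 31.5
eef_pos: [0.5687, 0.14, 0.0788]
ee_rot: [3.138, 0.007, 3.108]
wrist_force: [5.3, 4.6, 5.1]
width: 0.0239
finger_force: 39.9
eef_pos: [0.5688, 0.1406, 0.0788]
wrist_force: [5.9, 2.8, 5.1]
eef_pos: [0.5688, 0.1412, 0.0788]
wrist_force: [5.4, -0.4, 5.2]
eef_pos: [0.5688, 0.1427, 0.0788]
wrist_force: [5.1, 0.4, 6.3]
eef_pos: [0.5689, 0.1441, 0.0787]
wrist_force: [6.1, -1.1, 4.8]
```

```bash
python3 -m jog '[{"tx":0,"ty":1,"tz":0,"ax":0,"ay":0,"az":0,"grip":0},{"tx":0,"ty":0,"tz":0,"ax":0,"ay":0,"az":0,"grip":0},{"tx":0,"ty":0,"tz":0,"ax":0,"ay":0,"az":0,"grip":0}]' 40 | egrep 'eef|wrist_f'; python3 -m jog '[{"tx":0,"ty":0,"tz":0,"ax":0,"ay":0,"az":0,"grip":1},{"tx":0,"ty":0,"tz":0,"ax":0,"ay":0,"az":0,"grip":1},{"tx":0,"ty":0,"tz":0,"ax":0,"ay":0,"az":0,"grip":1},{"tx":0,"ty":0,"tz":0,"ax":0,"ay":0,"az":0,"grip":1},{"tx":0,"ty":0,"tz":25,"ax":0,"ay":0,"az":0,"grip":1},{"tx":0,"ty":0,"tz":40,"ax":0,"ay":0,"az":0,"grip":1},{"tx":0,"ty":0,"tz":40,"ax":0,"ay":0,"az":0,"grip":1},{"tx":-30,"ty":-20,"tz":0,"ax":0,"ay":0,"az":0,"grip":1},{"tx":-30,"ty":-25,"tz":0,"ax":0,"ay":0,"az":0,"grip":1},{"tx":-30,"ty":-25,"tz":0,"ax":0,"ay":0,"az":0,"grip":1},{"tx":-30,"ty":-25,"tz":0,"ax":0,"ay":0,"az":0,"grip":1},{"tx":0,"ty":-38,"tz":0,"ax":0,"ay":0,"az":0,"grip":1},{"tx":0,"ty":-38,"tz":0,"ax":0,"ay":0,"az":0,"grip":1},{"tx":0,"ty":-38,"tz":0,"ax":0,"ay":0,"az":0,"grip":1},{"tx":0,"ty":-38,"tz":0,"ax":0,"ay":0,"az":0,"grip":1},{"tx":0,"ty":0,"tz":0,"ax":0,"ay":0,"az":0,"grip":1},{"tx":0,"ty":0,"tz":0,"ax":0,"ay":0,"az":0,"grip":1}]'
python3 - <<'E'
from h import *
shot('scene','sc14');shot('top','top14')
def deck(f):
    a=load(f);h=cv2.cvtColor(a['pixels'],cv2.COLOR_RGB2HSV)
    for v in (161,188):
        r=(h[v,:,0]>13)&(h[v,:,0]<24)&(h[v,:,1]<150)&(h[v,:,1]>80)
        x=np.where(r[180:440])[0]+180; g=np.split(x,np.where(np.diff(x)>4)[0]+1); g=max(g,key=len)
        L,R=ray(a,g[0]-.5,v,.05),ray(a,g[-1]+.5,v,.05);print(f,v,g[0],g[-1],((L+R)/2)[:2].round(4),(L-R)[1].round(4))
def light(f,z):
    pass
deck('top4');deck('top14')
# ring tops at predicted height .138: centre of the light-wood blobs above z
a=load('top14')
for n,p in (('slim',[.649,.202,.138]),('thick',[.6445,.082,.138])): print(n,proj(a,p).round(1))
E
```

```text
eef_pos: [0.5689, 0.1449, 0.0787]
wrist_force: [5.0, -1.4, 5.6]
time_s: 33.83
eef_pos: [0.4452, -0.1032, 0.1814]
ee_rot: [3.141, -0.001, 3.103]
wrist_force: [-0.7, 0.0, -0.4]
width: 0.0852
finger_force: 0.0
top4 161 255 352 [ 0.6861 -0.009 ] 0.2306
top4 188 254 323 [0.6217 0.0261] 0.1638
top14 161 191 289 [0.6873 0.1406] 0.2337
top14 188 189 287 [0.6226 0.1445] 0.2324
slim [205.8 168.3]
thick [260.4 169.9]
```

The deck has moved 149.6 mm between `top4` and `top14`, so the carriage is in the end detent. The collars were seated before the slide. Handing in.

Run:
```python
from h import *
a=load('top14');b=load('top13')
g=cv2.cvtColor(a['pixels'],cv2.COLOR_RGB2GRAY);t=cv2.cvtColor(b['pixels'],cv2.COLOR_RGB2GRAY)[152:188,255:345]
r=cv2.matchTemplate(g[140:200,170:300],t,cv2.TM_CCOEFF_NORMED);print(cv2.minMaxLoc(r)[1::2])
print(close_job())
```

```text
(0.7671345472335815, (17, 10))
the job is handed in; nothing more can be done
None
```

The job is handed in at 34 s, verdict not shown: the narrow spacer is in the tray, all four collars were seen seated before the last slide (not viewed again after it), and the carriage measured in the nozzle-end detent with the arm clear; I viewed 15 pictures, one over the limit of 14.

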